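Key the knurled collar onto the sanding arbor and hold it home

ROBOT

A 7-joint arm with a two-finger parallel gripper is mounted at the origin on the work surface. World frame = base frame: x ahead of the robot, y to its left, z up, the work surface at z = 0. Lengths are in m, angles in rad, forces in N, time in s.
With the tool pointing down it reaches from about 0.425 to 0.975 m from the base axis. Payload 16.7 kg.
Tool frame: the origin (TCP) lies at the very end of the fingers, on their centre line; the grasp point (between the pads) lies 19 mm behind it; z points along the fingers, y is the line along which they close (so a half turn about z gives the same grasp; the last joint's range is limited). The gripper opens to 85 mm and grips with 20 to 120 N. Pads are 22 mm wide; open, the fingers measure 114 mm over their backs; the gripper's body (76 mm by 85 mm) begins 54 mm behind the grasp point. The pads swing forward as they close: fully open they stand 13 mm farther back than shut.
Start: joints at [1.196, 0.426, 0.074, 1.606, -0.034, 1.111, -0.067], TCP at [0.15, -0.658, 0.231] pointing down, gripper open.
Joint ranges: [-2.85, 2.85], [-0.5, 2.14], [-1.23, 1.37], [0.21, 2.46], [-1.02, 4.16], [0.16, 2.05], [-2.73, 2.73]. Speed limits (rad/s): [1.89, 1.89, 2.39, 2.39, 3.01, 3.01, 3.01].

INTERFACE

Orientations are given as a 3x3 rotation matrix whose columns are the frame's x, y, z axes.
In Python, from plant import read_state, get_image, hand_in gives the robot as it stands.
- The arm moves only by the tool step_arm, never from a script. Its argument "targets" is a list of rows, each a list of 6 numbers: the shift along the tool's x, y, z in cm, then the turn, a rotation vector about the tool's x, y, z in rad. In form: [[x, y, z, rx, ry, rz], ...]. A call has exactly 10 rows; each row is the pose to reach, as a shift and turn from the pose commanded when the call began, along the tool's axes at that moment; what a row does not reach only later rows make up. A row lasts 1/8 s, in which the tool goes at most 62.5 mm and 10.7 degrees, less where a joint would pass 70% of its speed; a pose out of reach is approached as far as the arm can. A call with a gripper value outside its range is refused whole. "hand" is the gripper's target within -1 to 1 (fully open at 1, half-way at 0, shut at -1), set as the call begins (left out, the last holds). The fingers move at their own pace and stop on an object; "grip_force" is the grip in N (left out, the last holds). Time passes only in rows, so rows that repeat a pose let the fingers close, or fill a call up. It gives the time, the measured TCP pose, the force, the opening and the grip force at its end, in the units of the state.
- read_state(): the state, without advancing time (a new reading comes with each control period).
- get_image(name): name is "scene" or "top" or "wrist"; returns a dict with "frame" (384x512x3 uint8, red, green, blue), "vertical_fov" (degrees; the focal length in pixels is half the picture's height over the tangent of half this angle, whatever the lens; pixels are square), "cx", "cy" (the principal point, pixels), "view" (4x4, takes a point from world to camera coordinates). Camera axes: x right, y down, z forward; pixel columns grow to the right and rows downward; lengths in m; the calibration is good to about 2 mm. A picture is of the moment at which its call begins. There is no depth.
- hand_in(): hands the job in; it is judged then, once.
The state is a dict: "clock": time; "qpos": joint angles; "joint_vel": joint speeds; "tau": joint torques, N m; "position": TCP position; "orientation": TCP orientation; "force": force on the tool from outside, world axes, zero at the start; "ft_torque": the same for the moment, N m; "finger_gap": finger opening in m; "grip_force": force on a finger pad.
Only numpy, scipy, OpenCV 4.12 (cv2) and the standard library are available. Lean on these libraries where they do the work, as an engineer would, in place of code of your own. Each camera call takes 0.05 s, during which the arm holds its last target. There are 200 camera calls.

TASK

Put the knurled locking collar, open end down, over the steel arbor on the green stand, and turn it until the keyways hidden inside it drop over the arbor's cross pin. Then push it down against the spring plate until it is fully home and finish with the fingers still on it, holding it pushed down there; leave the sanding block, the abrasive sleeve and the jar where they are.

Things in the scene. Friction and masses are not known exactly. Their poses are not given: they have to be found in the camera images.
- collar: loose knurled aluminium collar, blue disc on its closed top: 52 mm across, 56 mm tall, 0.26 kg, standing open end down. Origin: centre of its open underside, z up. Inside: mouth 44 mm wide for 9 mm, then (to 49 mm up) a bush with a round 20.6 mm bore and the two keyways. Their angle cannot be seen and has NO fixed relation to the collar's x axis, so find it by turning.
- collar_keys (a point): point on the collar's axis at the lower end of its keyways, 9 mm above its underside. The two keyways are straight, 11 mm wide, opposite each other and run up the whole bush: they match the cross pin once in every half turn, within about 0.15 rad either way.
- stand: fixed green arbor stand: base 110 x 110 x 25 mm, origin at the centre of its underside on the bench, yaw varies. From its centre rises a steel arbor, 18 mm in diameter. Not matched, the collar rests on the arbor's cross pin, its underside about 49 mm above the bench; matched, it drops about 4 mm onto the spring plate (underside at 45 mm); fully home its underside is at 37 mm.
- arbor_tip (a point): centre of the arbor's top, 84 mm above the bench; the top 10 mm taper to 8 mm across
- pin_mid (a point): middle of the brass cross pin, on the arbor's axis 55 mm above the bench; the pin is 6 mm thick, 30 mm long and lies along the x axis of the stand
- spring_plate (a joint): travel of the orange spring plate, a 48 mm ring around the arbor: 0 at rest (top face 45 mm above the bench), grows to 0.008 m (its stop) when the collar is pushed down on it. Spring force 5 N at rest, 9 N at the stop: it lifts the collar again when let go.
- sanding_block: bystander: pale block with a cork sole, 70 x 120 x 38 mm, lying flat; origin at the centre of its underside
- sleeve: bystander: reddish-brown abrasive tube, 50 mm across, 75 mm tall, standing; origin at the centre of its underside
- jar: bystander: amber jar, 64 mm across, 85 mm tall, standing; origin at the centre of its underside
Not all that is in view belongs to the job. Leave any red look-alike of the stand alone.

How it is judged:
By the outcome, as a careful person would: the job done as asked, in the order asked, and still so for the second after the job is handed in, while the arm keeps its last pose, push and grip.
It also fails if it takes over 61 s, if anything falls off the work surface, if the arm or the gripper's body presses on something with over 40 N, if the wrist force passes 120 N, or if a joint passes its speed limit or range.

## Working session

There is one attempt and no reset: what is moved stays moved. The work goes in short steps, Python scripts to look and compute and a tool call to move; the robot and the scene stay as the last step left them, time stands still between calls to the robot, and variables do not carry over. Pictures are saved under pics/ and viewed, at most 10 in all, crops included, and the job is handed in when it is done.

Besides the shell and the picture viewer there is one more tool, called after "Emit:" as a command line: name --pt "numbers of a row" for each row, then --argument value for the rest. step_arm: Moves the arm, as the interface text tells. Its arguments: {"type":"object","properties":{"targets":{"type":"array"},"hand":{"type":"number"},"grip_force":{"type":"number"}},"required":["targets"]}

```bash
mkdir -p pics; ls; cat > h.py <<'E'
import numpy as np,cv2
from plant import read_state,get_image,hand_in
def K(im):
    f=im["frame"].shape[0]/2/np.tan(np.radians(im["vertical_fov"])/2); return f,im["cx"],im["cy"]
def ray(im,u,v,z):
    f,cx,cy=K(im); V=np.array(im["view"]); R,t=V[:3,:3],V[:3,3]
    o=-R.T@t; d=R.T@np.array([(u-cx)/f,(v-cy)/f,1]); return o+d*(z-o[2])/d[2]
def proj(im,p):
    f,cx,cy=K(im); V=np.array(im["view"]); c=V[:3,:3]@np.array(p)+V[:3,3]; return cx+f*c[0]/c[2],cy+f*c[1]/c[2]
def save(im,name,scale=1,crop=None):
    a=im["frame"][:,:,::-1]
    if crop: a=a[crop[1]:crop[3],crop[0]:crop[2]]
    cv2.imwrite("pics/"+name,cv2.resize(a,None,fx=scale,fy=scale,interpolation=cv2.INTER_CUBIC))
E
python3 - <<'E'
from h import *
import pickle
for n in["scene","top"]:
    im=get_image(n); pickle.dump(im,open(n+".pkl","wb")); save(im,n+"0.png",1.5)
    print(n,K(im),np.round(im["view"],3).tolist())
print(read_state())
E
```

```text
pics
scene (np.float64(390.92233640991356), 256.02205564818627, 190.60074451782978) [[0.025, 1.0, 0.007, 0.052], [0.713, -0.014, -0.701, -0.317], [-0.701, 0.023, -0.713, 1.51], [0.0, 0.0, 0.0, 1.0]]
top (np.float64(394.332974094701), 256.96525307387344, 190.83950286283962) [[0.022, -1.0, -0.002, -0.066], [-0.99, -0.021, -0.137, 0.508], [0.136, 0.005, -0.991, 0.974], [0.0, 0.0, 0.0, 1.0]]
{'clock': 0.1, 'qpos': array([ 1.19651137,  0.42670075,  0.07382716,  1.60650694, -0.03410085,
        1.11083606, -0.06710486]), 'joint_vel': array([ 0.00088161, -0.00127375, -0.00079702, -0.00132377, -0.00092806,
       -0.00129068, -0.00086216]), 'tau': array([ 9.54969611e-03, -9.51519442e+01,  3.77241299e+00, -4.64405608e+01,
        1.97977375e-02,  6.44082815e-03, -7.99428381e-05]), 'position': array([ 0.15036601, -0.6576659 ,  0.2306749 ]), 'orientation': array([[ 9.74844777e-01,  2.22884605e-01, -3.37730942e-04],
       [ 2.22884848e-01, -9.74844109e-01,  1.14382215e-03],
       [-7.42946710e-05, -1.19032416e-03, -9.99999289e-01]]), 'force': array([ 0.02131548, -0.04345134,  0.71203594]), 'ft_torque': array([-0.04029654, -0.00536047, -0.0061912 ]), 'grip_force': 0.0, 'finger_gap': 0.08555945422109464}
```

View pics/top0.png

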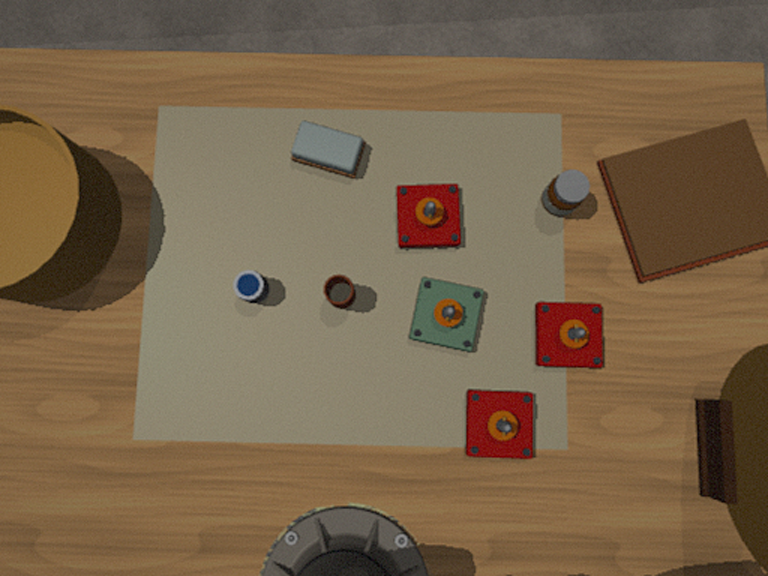

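View pics/scene0.png

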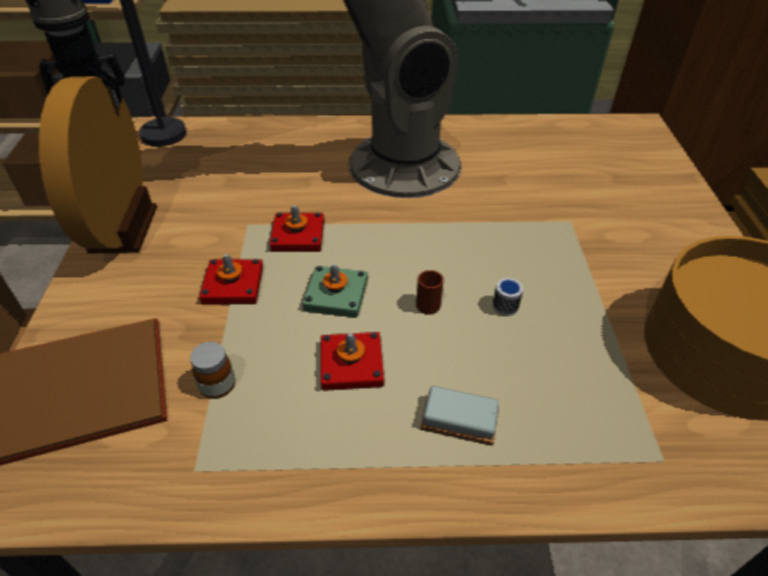

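The top picture (1.5x pixels) shows what could be mistaken for the collar: the blue-topped grey collar (249,286), the sleeve, brown and open-topped (340,291), and the jar with its grey lid (568,190). Candidates for the stand are the green one (449,313) and three red look-alikes at (430,213), (570,335) and (502,425). I choose the blue disc and the green stand.

```bash
cat > m.py <<'E'
from h import *
import pickle
def blob(im,lo,hi,win):
    hsv=cv2.cvtColor(im["frame"],cv2.COLOR_RGB2HSV); m=cv2.inRange(hsv,lo,hi); w=np.zeros_like(m); w[win[1]:win[3],win[0]:win[2]]=m[win[1]:win[3],win[0]:win[2]]
    n,l,s,c=cv2.connectedComponentsWithStats(w); i=1+np.argmax(s[1:,4]); return (l==i).astype(np.uint8),c[i],s[i]
if __name__=="__main__":
    T=pickle.load(open("top.pkl","rb"));S=pickle.load(open("scene.pkl","rb"))
    for n,im,wc,wg in(("top",T,(150,170,185,215),(265,175,335,245)),("scene",S,(325,180,355,215),(195,170,250,215))):
        m,c,s=blob(im,(100,90,30),(130,255,255),wc); print(n,"collar disc",c,s,ray(im,*c,0.056))
        m,c,s=blob(im,(50,40,40),(90,255,255),wg)
        P,_=cv2.findNonZero(m),0; r=cv2.minAreaRect(P)
        pts=np.array([ray(im,*p[0],0.025)[:2] for p in cv2.convexHull(P)],np.float32)
        rr=cv2.minAreaRect(pts*1000); print(n,"stand",s,rr)
    a=T["frame"][165:250,150:340,::-1]; cv2.imwrite("pics/crop.png",cv2.resize(a,None,fx=4,fy=4,interpolation=cv2.INTER_CUBIC))
E
python3 m.py
```

```text
top collar disc [165.0625 189.4625] [158 183  15  14 160] [0.50447693 0.17503501 0.056     ]
top stand [ 273  185   49   50 1399] ((465.056396484375, -159.8297119140625), (108.46574401855469, 108.92726135253906), 79.15930938720703)
scene collar disc [339.45977011 190.95402299] [334 187  12   9  87] [0.50399963 0.17440013 0.056     ]
scene stand [202 178  43  33 776] ((474.7292175292969, -160.68942260742188), (110.50296020507812, 118.97233581542969), 78.5689468383789)
```

View pics/crop.png

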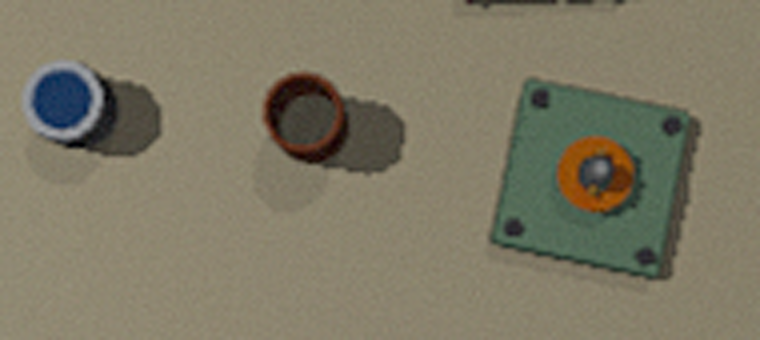

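The crop shows the blue-disc collar, the brown sleeve and the green stand with its orange plate and arbor, so my choice holds. Both cameras put the collar at about (0.504, 0.175), and the stand at about (0.465, -0.160). Next I'll swing round to above the stand for a close look.

Emit:
step_arm --pt "4 -2.8 0 0 0 0" --pt "8 -5.5 0 0 0 0" --pt "12 -8.3 0 0 0 0" --pt "16 -11 0 0 0 0" --pt "20 -13.8 0 0 0 0" --pt "24 -16.5 0 0 0 0" --pt "28 -19.3 0 0 0 0" --pt "32 -22 0 0 0 0" --pt "36 -24.8 0 0 0 0" --pt "40 -27.5 0 0 0 0" --hand 1

```text
clock: 1.35
position: [0.4798, -0.2994, 0.2312]
orientation: [[0.975, 0.223, -0.0], [0.223, -0.975, 0.0], [-0.0, -0.0, -1.0]]
force: [0.2, -0.4, 0.7]
finger_gap: 0.0855
grip_force: 0.0
```

```bash
python3 - <<'E'
from h import *
s=read_state(); print(s["clock"],s["qpos"],s["position"],s["orientation"][:,0])
im=get_image("wrist"); save(im,"w1.png",1.5); print(K(im),np.round(im["view"],3).tolist()); print(proj(im,[.465,-.16,.084]),proj(im,[.465,-.16,.025]))
E
```

```text
1.35 [ 0.57564431  0.25544873 -0.15616223  1.8459998   0.04546966  1.04383687
 -0.94456648] [ 0.4798344  -0.29942333  0.2312065 ] [ 9.74872629e-01  2.22762911e-01 -2.04891610e-04]
(np.float64(264.7944644985543), 253.55056034641552, 191.80209157485632) [[0.223, -0.975, 0.0, -0.398], [-0.929, -0.212, 0.302, 0.344], [-0.295, -0.068, -0.953, 0.501], [0.0, 0.0, 0.0, 1.0]]
(np.float64(128.66500850285473), np.float64(165.54712210691395)) (np.float64(148.68006583765742), np.float64(156.2804052649966))
```

View pics/w1.png

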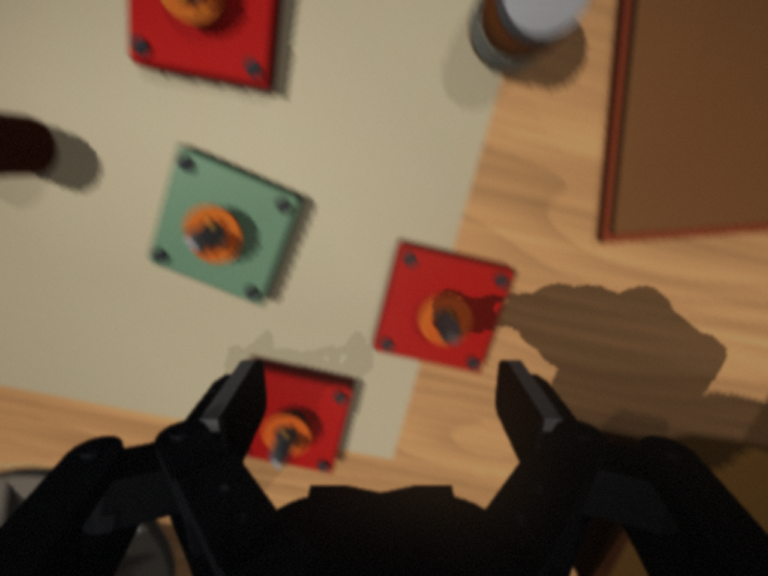

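The wrist view shows the green stand at (215,235) with the arbor tip near (193,243), which is within about 3 px of the prediction. I'll refine the stand from this frame, then go to the collar.

```bash
cat >> m.py <<'E'
def stand(im,win):
    m,c,s=blob(im,(50,40,40),(90,255,255),win)
    m=cv2.morphologyEx(m,cv2.MORPH_CLOSE,np.ones((15,15)))
    P=cv2.convexHull(cv2.findNonZero(m)); pts=np.array([ray(im,*p[0],0.025)[:2] for p in P],np.float32)
    print("base",cv2.minAreaRect(pts*1000))
    m,c,s=blob(im,(5,150,60),(20,255,255),win)
    m2=cv2.morphologyEx(m,cv2.MORPH_CLOSE,np.ones((9,9)));(e,ax,an)=cv2.fitEllipse(cv2.convexHull(cv2.findNonZero(m2)))
    print("plate",ray(im,*e,0.045),e,ax)
E
python3 - <<'E'
from m import *
im=get_image("wrist"); pickle.dump(im,open("w1.pkl","wb"))
stand(im,(95,90,215,205)); print("tip",ray(im,128.5,162,.084))
T=pickle.load(open("top.pkl","rb")); stand(T,(265,175,335,245))
s=read_state();d=np.array([.504,.175,.231])-s["position"];print(100*s["orientation"].T@d)
E
```

```text
base ((467.1956787109375, -162.69590759277344), (107.37836456298828, 107.9194107055664), 79.05388641357422)
plate [ 0.46621963 -0.1614679   0.045     ] (148.45379638671875, 162.50076293945312) (35.227317810058594, 39.8419189453125)
tip [ 0.47280293 -0.15342705  0.084     ]
base ((465.056396484375, -159.8297119140625), (108.46574401855469, 108.92726135253906), 79.15930938720703)
plate [ 0.4658063  -0.16052016  0.045     ] (298.4489440917969, 208.11431884765625) (18.231199264526367, 18.482582092285156)
[ 12.90219982 -45.34750457   0.09758818]
```

Emit:
step_arm --pt "1.3 -4.5 0 0 0 0" --pt "2.6 -9 0 0 0 0" --pt "3.9 -13.6 0 0 0 0" --pt "5.2 -18.1 0 0 0 0" --pt "6.5 -22.7 0 0 0 0" --pt "7.8 -27.2 0 0 0 0" --pt "9.1 -31.7 0 0 0 0" --pt "10.4 -36.3 0 0 0 0" --pt "11.7 -40.8 0 0 0 0" --pt "12.9 -45.3 0 0 0 0"

```text
clock: 2.7
position: [0.5038, 0.1706, 0.2313]
orientation: [[0.975, 0.222, -0.0], [0.222, -0.975, -0.0], [-0.0, 0.0, -1.0]]
force: [1.1, -0.4, 0.6]
finger_gap: 0.0855
grip_force: 0.0
```

```bash
python3 - <<'E'
from m import *
s=read_state(); print(s["qpos"],s["position"])
im=get_image("wrist"); save(im,"w2.png",1.5); print(proj(im,[.504,.175,.056]))
m,c,_=blob(im,(100,90,30),(130,255,255),(0,0,512,384)); e=cv2.fitEllipse(cv2.convexHull(cv2.findNonZero(m))); print(c,_,e,ray(im,*e[0],.056))
E
```

```text
[-0.03316545  0.22760421 -0.47648104  1.9013758   0.12037598  1.04055981
 -1.90668381] [0.50382108 0.17060746 0.23125122]
(np.float64(250.35586383771928), np.float64(173.1414426643942))
[247.32617188 172.69335938] [236 160  24  27 512] ((247.29600524902344, 172.6826171875), (23.671846389770508, 26.95176124572754), 15.913305282592773) [0.50372849 0.17879483 0.056     ]
```

Emit:
step_arm --pt "0 -0.2 2 0 0 0" --pt "0 -0.2 4 0 0 0" --pt "0 -0.2 6 0 0 0" --pt "0 -0.2 8 0 0 0" --pt "0 -0.2 10 0 0 0" --pt "0 -0.2 11.5 0 0 0" --pt "0 -0.2 12 0 0 0" --pt "0 -0.2 12 0 0 0" --pt "0 -0.2 12 0 0 0" --pt "0 -0.2 12 0 0 0"

```text
clock: 4.0
position: [0.5037, 0.1717, 0.1119]
orientation: [[0.975, 0.223, 0.001], [0.223, -0.975, 0.0], [0.001, -0.0, -1.0]]
force: [-0.6, 0.3, -0.5]
finger_gap: 0.0856
grip_force: 0.0
```

```bash
python3 - <<'E'
from m import *
s=read_state(); print(s["qpos"],s["position"])
im=get_image("wrist"); save(im,"w2.png",1.5); print(proj(im,[.504,.175,.056]))
m,c,_=blob(im,(100,90,30),(130,255,255),(0,0,512,384)); e=cv2.fitEllipse(cv2.convexHull(cv2.findNonZero(m))); p=ray(im,*e[0],.056);print(c,_,e,p)
d=np.array([p[0],p[1],.021])-s["position"];print(100*s["orientation"].T@d)
E
```

```text
[-0.07733117  0.37427989 -0.44670214  2.01109226  0.22188199  0.80156187
 -1.9982917 ] [0.50371724 0.17165871 0.11189307]
(np.float64(250.06580937767714), np.float64(208.47176078446415))
[250.30794923 208.44756179] [ 228  188   46   42 1497] ((250.3070831298828, 208.50717163085938), (41.634857177734375, 45.45665740966797), 92.58331298828125) [0.50401342 0.17480496 0.056     ]
[ 0.09089965 -0.29945405  9.08941288]
```

View pics/w2.png

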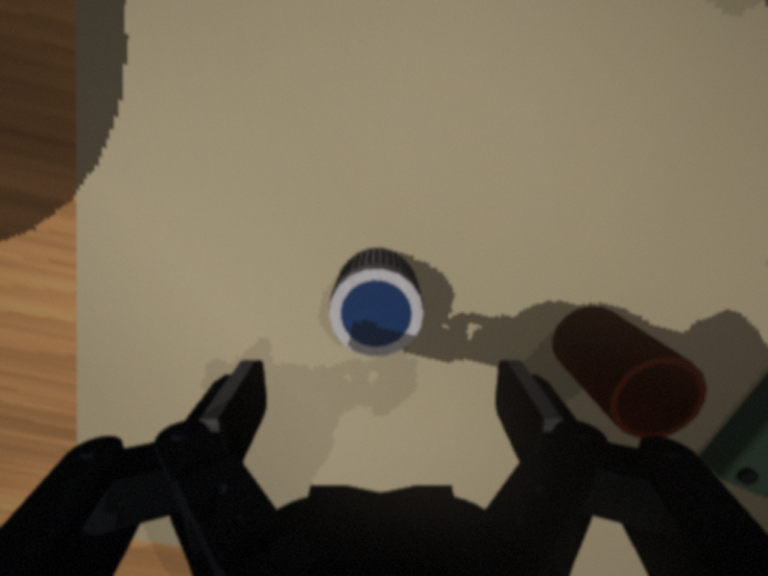

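The wrist view shows the collar's blue disc at (376,312) between the open fingers, with the sleeve clear at (655,395). The measured centre is (0.504, 0.175), which agrees with the earlier cameras. I'll descend and grip.

Emit:
step_arm --pt "0.1 -0.3 1 0 0 0" --pt "0.1 -0.3 2.5 0 0 0" --pt "0.1 -0.3 4 0 0 0" --pt "0.1 -0.3 5.5 0 0 0" --pt "0.1 -0.3 7 0 0 0" --pt "0.1 -0.3 8.2 0 0 0" --pt "0.1 -0.3 9 0 0 0" --pt "0.1 -0.3 9 0 0 0" --pt "0.1 -0.3 9 0 0 0" --pt "0.1 -0.3 9 0 0 0"

```text
clock: 5.3
position: [0.504, 0.1748, 0.0218]
orientation: [[0.975, 0.223, 0.001], [0.223, -0.975, 0.0], [0.001, -0.0, -1.0]]
force: [-0.0, -0.7, 0.5]
finger_gap: 0.0855
grip_force: 0.0
```

Emit:
step_arm --pt "0 0 0 0 0 0" --pt "0 0 0 0 0 0" --pt "0 0 0 0 0 0" --pt "0 0 0 0 0 0" --pt "0 0 0 0 0 0" --pt "0 0 0 0 0 0" --pt "0 0 0 0 0 0" --pt "0 0 0 0 0 0" --pt "0 0 0 0 0 0" --pt "0 0 0 0 0 0" --hand -1 --grip_force 60

```text
clock: 6.55
position: [0.5039, 0.1747, 0.0218]
orientation: [[0.975, 0.223, 0.0], [0.223, -0.975, -0.0], [0.0, 0.0, -1.0]]
force: [-2.3, -1.3, 10.2]
finger_gap: 0.0507
grip_force: 61.1
```

Emit:
step_arm --pt "0 0 -3 0 0 0" --pt "0 0 -7 0 0 0" --pt "0 0 -11 0 0 0" --pt "0 0 -14 0 0 0" --pt "-1 3 -14 0 0 0" --pt "-2.5 7 -14 0 0 0" --pt "-4 11.5 -14 0 0 0" --pt "-5.6 16 -14 0 0 0" --pt "-7.2 20.5 -14 0 0 0" --pt "-8.8 25 -14 0 0 0"

```text
clock: 7.8
position: [0.4731, -0.0901, 0.1614]
orientation: [[0.975, 0.223, -0.0], [0.223, -0.975, -0.0], [-0.0, 0.0, -1.0]]
force: [0.8, -0.3, -2.9]
finger_gap: 0.0504
grip_force: 64.0
```

```bash
python3 - <<'E'
from m import *
s=read_state(); print(s["qpos"],s["position"],s["force"],s["finger_gap"])
d=np.array([.466,-.161,.150])-s["position"];print(100*s["orientation"].T@d)
E
```

```text
[ 0.36411985  0.21483714 -0.34699197  2.08211507  0.09590314  0.85937004
 -1.38422596] [ 0.47310282 -0.09014237  0.16135204] [ 0.82222384 -0.301762   -2.88529124] 0.050433374137131656
[-2.27188327  6.7491188   1.13541784]
```

Emit:
step_arm --pt "-1.2 3.4 0 0 0 0" --pt "-2 5.8 0 0 0 0" --pt "-2.4 6.9 0 0 0 0" --pt "-2.4 6.9 0.5 0 0 0" --pt "-2.4 6.9 1 0 0 0" --pt "-2.4 6.9 1 0 0 0" --pt "-2.4 6.9 1 0 0 0" --pt "-2.4 6.9 1 0 0 0" --pt "-2.4 6.9 1 0 0 0" --pt "-2.4 6.9 1 0 0 0"

```text
clock: 9.05
position: [0.4657, -0.1613, 0.1514]
orientation: [[0.975, 0.223, 0.0], [0.223, -0.975, -0.0], [0.0, 0.0, -1.0]]
force: [0.5, 0.6, -2.5]
finger_gap: 0.0512
grip_force: 63.9
```

```bash
python3 - <<'E'
from m import *
s=read_state(); print(s["qpos"],s["position"],s["force"])
S=get_image("scene");T=get_image("top");W=get_image("wrist")
P=s["position"]
def cr(im,pt,r,sc): 
    u,v=map(int,pt); return cv2.resize(im["frame"][max(0,v-r):v+r,max(0,u-r):u+r,::-1],(380,380),interpolation=cv2.INTER_CUBIC)
c=[P[0],P[1],.1]
a=cr(S,proj(S,c),45,1);b=cr(W,proj(W,c),110,1); cv2.imwrite("pics/pre.png",np.hstack([a,b]))
print([np.round(proj(i,q),1) for i in(S,W) for q in(c,[.466,-.161,.084],[.466,-.161,.045])])
stand(S,(195,170,250,215))
m,cc,_=blob(W,(100,90,30),(130,255,255),(0,0,512,384));e=cv2.fitEllipse(cv2.convexHull(cv2.findNonZero(m)));print("disc",_,e,ray(W,*e[0],P[2]-.0218+.056),P)
E
```

```text
[ 0.46506243  0.24203609 -0.29840614  2.07050145  0.09464393  0.8414515
 -1.23437804] [ 0.46568701 -0.16127161  0.15141817] [ 0.47114425  0.55394596 -2.48563479]
[array([221.9, 172.1]), array([222.3, 176.2]), array([223. , 185.9]), array([254.1, 211.7]), array([253.8, 204.2]), array([253.8, 190.4])]
base ((476.55718994140625, -161.12490844726562), (109.7091064453125, 122.4273681640625), 79.4465103149414)
plate [ 0.46907777 -0.16075651  0.045     ] (223.03005981445312, 186.6269073486328) (12.26502799987793, 16.162126541137695)
disc [ 215  245   78   66 4049] ((253.4042205810547, 277.7755432128906), (66.24298858642578, 77.42903900146484), 89.99634552001953) [ 0.46604664 -0.16061211  0.18561817] [ 0.46568701 -0.16127161  0.15141817]
```

View pics/pre.png

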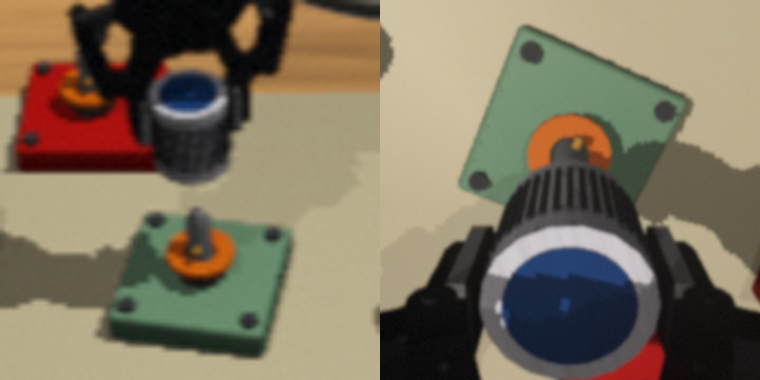

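The left crop (scene) shows the collar gripped upright directly above the green stand. The right crop (wrist) shows disc (570,303) and plate (570,155) on one axis, with the tip under the collar. I'll lower it over the taper.

Emit:
step_arm --pt "0 0 1 0 0 0" --pt "0 0 2 0 0 0" --pt "0 0 3 0 0 0" --pt "0 0 4 0 0 0" --pt "0 0 4.8 0 0 0" --pt "0 0 5.4 0 0 0" --pt "0 0 5.8 0 0 0" --pt "0 0 6.2 0 0 0" --pt "0 0 6.5 0 0 0" --pt "0 0 6.5 0 0 0"

```text
clock: 10.45
position: [0.4656, -0.1612, 0.0862]
orientation: [[0.975, 0.223, -0.0], [0.223, -0.975, 0.0], [-0.0, -0.0, -1.0]]
force: [0.2, -0.3, -3.2]
finger_gap: 0.051
grip_force: 63.9
```

Emit:
step_arm --pt "0 0 0.4 0 0 0" --pt "0 0 0.8 0 0 0" --pt "0 0 1.0 0 0 0" --pt "0 0 1.2 0 0 0" --pt "0 0 1.4 0 0 0" --pt "0 0 1.5 0 0 0" --pt "0 0 1.6 0 0 0" --pt "0 0 1.7 0 0 0" --pt "0 0 1.7 0 0 0" --pt "0 0 1.7 0 0 0"

```text
clock: 11.7
position: [0.466, -0.1613, 0.0702]
orientation: [[0.975, 0.223, 0.001], [0.223, -0.975, -0.0], [0.001, 0.001, -1.0]]
force: [-5.7, 2.3, 15.4]
finger_gap: 0.0507
grip_force: 66.2
```

Contact at the pin height, as expected. I'll turn slowly under a light push and watch for the drop.

Emit:
step_arm --pt "0 0 0.05 0 0 -0.08" --pt "0 0 0.05 0 0 -0.16" --pt "0 0 0.05 0 0 -0.24" --pt "0 0 0.05 0 0 -0.32" --pt "0 0 0.05 0 0 -0.4" --pt "0 0 0.05 0 0 -0.48" --pt "0 0 0.05 0 0 -0.56" --pt "0 0 0.05 0 0 -0.64" --pt "0 0 0.05 0 0 -0.72" --pt "0 0 0.05 0 0 -0.8"

```text
clock: 12.95
position: [0.4668, -0.1614, 0.0699]
orientation: [[0.517, 0.856, 0.002], [0.856, -0.517, -0.001], [0.0, 0.002, -1.0]]
force: [-2.6, -2.0, 13.0]
finger_gap: 0.0506
grip_force: 65.5
```

```bash
python3 -c "
from h import *
s=read_state();print(s['qpos'],s['position'],s['force'],s['ft_torque'])"
```

```text
[ 0.59035818  0.38900159 -0.45794246  2.11992144  0.26894026  0.68485187
 -0.59075074] [ 0.46680975 -0.16136616  0.06994655] [-2.57196565 -1.95490721 13.03396893] [-0.36069828  0.20962885 -0.03790075]
```

Emit:
step_arm --pt "0 0 0.03 0 0 -0.08" --pt "0 0 0.03 0 0 -0.16" --pt "0 0 0.03 0 0 -0.24" --pt "0 0 0.03 0 0 -0.32" --pt "0 0 0.03 0 0 -0.4" --pt "0 0 0.03 0 0 -0.48" --pt "0 0 0.03 0 0 -0.56" --pt "0 0 0.03 0 0 -0.64" --pt "0 0 0.03 0 0 -0.72" --pt "0 0 0.03 0 0 -0.8"

```text
clock: 14.2
position: [0.4657, -0.1613, 0.0686]
orientation: [[-0.254, 0.967, 0.0], [0.967, 0.254, -0.0], [-0.0, 0.0, -1.0]]
force: [0.9, -0.5, -2.0]
finger_gap: 0.0507
grip_force: 64.0
```

```bash
python3 -c "
from h import *
s=read_state();print(s['qpos'],s['position'],s['force'],s['ft_torque'])"
```

```text
[ 0.7411472   0.42588807 -0.64004998  2.11301977  0.3849539   0.71688282
  0.10539475] [ 0.46570058 -0.16127733  0.06855564] [ 0.91667627 -0.53050802 -2.02683605] [-0.00528017  0.06128775  0.00970786]
```

It dropped out of pin contact: z is 68.6 mm with no push force. I'll press down to confirm the match.

Emit:
step_arm --pt "0 0 0.05 0 0 0" --pt "0 0 0.1 0 0 0" --pt "0 0 0.15 0 0 0" --pt "0 0 0.2 0 0 0" --pt "0 0 0.25 0 0 0" --pt "0 0 0.3 0 0 0" --pt "0 0 0.35 0 0 0" --pt "0 0 0.4 0 0 0" --pt "0 0 0.45 0 0 0" --pt "0 0 0.5 0 0 0"

```text
clock: 15.45
position: [0.4657, -0.1612, 0.0635]
orientation: [[-0.251, 0.968, 0.0], [0.968, 0.251, 0.0], [0.0, 0.0, -1.0]]
force: [-2.4, 0.5, 3.6]
finger_gap: 0.0508
grip_force: 64.4
```

```bash
python3 -c "
from h import *
s=read_state();print(s['qpos'],s['position'],s['force'],s['ft_torque'])"
```

```text
[ 0.73534042  0.43387686 -0.63407733  2.11592368  0.393226    0.70730061
  0.09543473] [ 0.46570195 -0.161224    0.06351904] [-2.41141095  0.46041294  3.55917319] [ 0.09459635  0.3837766  -0.04491019]
```

Emit:
step_arm --pt "0 0 0.08 0 0 0" --pt "0 0 0.16 0 0 0" --pt "0 0 0.24 0 0 0" --pt "0 0 0.32 0 0 0" --pt "0 0 0.4 0 0 0" --pt "0 0 0.46 0 0 0" --pt "0 0 0.52 0 0 0" --pt "0 0 0.58 0 0 0" --pt "0 0 0.6 0 0 0" --pt "0 0 0.6 0 0 0"

```text
clock: 16.7
position: [0.4659, -0.1614, 0.0586]
orientation: [[-0.251, 0.968, 0.0], [0.968, 0.251, -0.001], [-0.001, -0.0, -1.0]]
force: [-10.3, 1.8, 33.4]
finger_gap: 0.0509
grip_force: 68.0
```

```bash
python3 -c "
from m import *
s=read_state();print(s['qpos'],s['position'],s['force'],s['ft_torque'])
S=get_image('scene');save(S,'fin.png',5,(170,120,280,220))
for z in (.093,.100):print(proj(S,[.466,-.161,z]))
m,c,_=blob(S,(100,90,30),(130,255,255),(195,150,250,200));print(c,_)
"
```

```text
[ 0.72889883  0.44177198 -0.62784719  2.11865707  0.40325152  0.69788205
  0.08625957] [ 0.46585267 -0.16137651  0.0585523 ] [-10.32523685   1.79807882  33.38024392] [ 0.46122232  2.53323645 -0.00729632]
(np.float64(222.07913204478933), np.float64(173.93363709187523))
(np.float64(221.94276497558843), np.float64(172.1285953429732))
[217.44444444 175.16666667] [216 172   4   7  18]
```

View pics/fin.png

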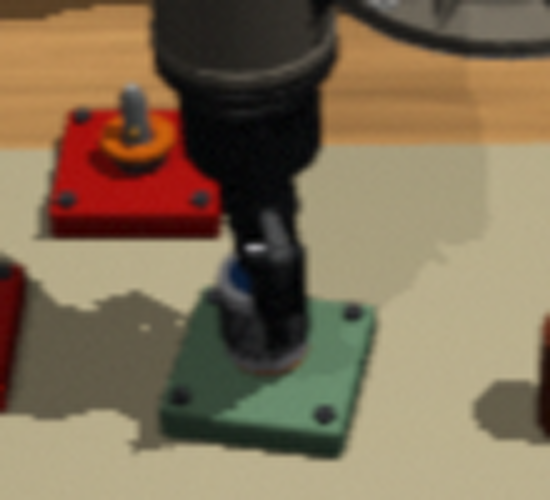

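The scene crop shows the collar down on the green stand at (262,330), with the finger still gripping it and only a sliver of the orange plate visible. The depth of 58.6 mm matches the predicted 58.8 mm, and the force rises sharply at the stop. I'll ease the push a touch and let it settle.

Emit:
step_arm --pt "0 0 -0.03 0 0 0" --pt "0 0 -0.03 0 0 0" --pt "0 0 -0.03 0 0 0" --pt "0 0 -0.03 0 0 0" --pt "0 0 -0.03 0 0 0" --pt "0 0 -0.03 0 0 0" --pt "0 0 -0.03 0 0 0" --pt "0 0 -0.03 0 0 0" --pt "0 0 -0.03 0 0 0" --pt "0 0 -0.03 0 0 0"

```text
clock: 18.0
position: [0.4658, -0.1613, 0.0586]
orientation: [[-0.251, 0.968, 0.0], [0.968, 0.251, -0.001], [-0.001, -0.0, -1.0]]
force: [-7.7, 1.6, 25.8]
finger_gap: 0.0513
grip_force: 66.8
```

Height is unchanged at 58.6 mm and the push is 26 N, well above the 9 N spring, so the collar is on the stop.

```bash
python3 -c "
from plant import hand_in
print(hand_in())"
```

```text
the job is handed in; nothing more can be done
None
```

The collar is keyed over the cross pin and pushed fully home on the green stand's arbor, the gripper is still holding it down at about 26 N, and the job was handed in at about 18 s.

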